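# Clamp the sample jar in the bottle shaker with the removable crank

### The job

Get the grey sample jar ready for shaking: push the shaker's slide tray, with the jar standing in it, fully home under the clamp, then fit the loose crank on the square end of the clamp spindle and wind it clockwise, without letting the crank slip off on the way, until the spring foot presses on the cap and its red ring has just gone up into the sleeve (5 mm of the foot's 10 mm of give). The crank must never be left on a shaker: lift it off and lay it flat on the free floor of the blue tool tray, beside the spatula, set down in the hand and not dropped. Leave the jar upright and everything else on the bench where it stands.

Things in the scene. Friction and masses are not known exactly. Their poses are not given: they have to be found in the camera images.
- shaker: Bottle shaker fixed on the bench, place and yaw vary. Origin at bench level on the clamp spindle's upright axis; x = the way the tray slides home. Cream base x -110 to 160, y +-115, 28 mm high; motor hump behind (x from 95) 62 high. Columns 18 mm thick at y +-85 carry a grey crosshead 48 x 212 mm, underside 200, top 220, brass flange to 223 mm. The screw with its square end stands up out of it.
- slide_tray (a joint): Slide tray, m along the shaker's +x: 0 = fully out (as at the start), 0.075 = fully home (hard stop), where the jar's pocket stands under the foot. About 2 N of friction; it stays where it is left.
- tray_grip (a point): Middle of the slide tray's upright black grip plate: 10 mm thick (shaker's x), 60 mm wide, from 36 to 82 mm above the bench (this point at 65 mm). It is 88 mm in front (shaker -x) of the middle of the jar's pocket. Axes as the shaker's. Push its front face, or pinch it across its 10 mm from above.
- jar_mid (a point): Centre of the grey sample jar to be clamped (68 mm across, 85 mm high, white cap 58 mm across); it stands loose in a square pocket of the slide tray, pocket rim 7 mm high, pocket floor 38 mm above the bench, so its cap top is 123 mm above the bench.
- spindle (a joint): Clamp spindle, rad, growing clockwise seen from above: 0 = fully up, 34.5 = end stop. Clockwise lowers screw, sleeve, foot and square end together, 10 mm a full turn. With the jar home the foot meets the cap at 28.3 and is pushed in 5 mm at 31.4. Starts from 6 to 13. Turning takes about 0.12 Nm; self-locking.
- shaft_shoulder (a point): Centre of the round shoulder (26 mm across) below the spindle's square end; turns and sinks with the spindle (279 mm above the bench at spindle 0). The square, 16 mm across flats, stands 22 mm up from here, its top 4 mm stepped in to 11.5 mm. x and y axes are square to the flats. A fitted crank's underside rests on the shoulder.
- foot (a joint): Spring foot under the screw (rubber disc 44 mm across), m pushed up into the sleeve: 0 = hanging free, 0.010 = solid. Spring about 2 N/mm. The red ring on its stem is just hidden at 0.005.
- foot_face (a point): Middle of the foot's rubber underside, 168 mm above the bench at spindle 0 with the foot free.
- crank_hole (a point): Loose crank: point on the axis of its square hole (18 mm wide, right through) at its underside. x points to the handle, z up; starts flat on the bench, handle up. Steel hub 36 x 36 mm, 24 mm high; flat arm 24 mm wide, 12 mm thick, underside level with the hub's, its round end 84 mm from the hole axis; 0.3 kg. The hole's sides are square to x and y.
- handle_mid (a point): Middle of the crank's upright red handle: cylinder 24 mm thick, from 13 to 58 mm above the crank's underside (this point at 35 mm), axis 70 mm from the hole axis. Axes as the crank's. It spins on its pin with stiffish friction (0.06 Nm): grip it firmly while the crank goes round; in the air the crank keeps its direction in the hand.
- tool_tray: Blue tool tray fixed on the bench, place and yaw vary: 220 (its x) x 150 (its y) mm, rim 18 mm high, walls 4 mm, floor 4 mm thick. Origin on the bench under its centre. A steel spatula lies in it along the +y wall, the rest is empty.
- spatula_mid (a point): Bystander: middle of the steel spatula lying loose in the tool tray along its x at about y = 50 mm (170 mm long, 18 mm wide, up to 12 mm thick); it stays there.
- bottle_a_mid (a point): Bystander: centre of the tall grey sample bottle with white cap, 92 mm across, 190 mm high, loose.
- bottle_b_mid (a point): Bystander: centre of the tall pale sample bottle with white cap, 88 mm across, 175 mm high, loose.
- beaker_mid (a point): Bystander: centre of the empty glass beaker, 68 mm across, 85 mm high, loose.
- short_jar_mid (a point): Bystander: centre of the short pale jar with white cap, 62 mm across, 72 mm high, loose.
- calculator_mid (a point): Bystander: centre of the beige calculator lying flat, 130 (its x) x 78 x 16 mm, loose.
- wash_bottle_mid (a point): Bystander: centre of the wash bottle's body (66 mm across, 115 mm high); blue cap and bent spout reach 190 mm, spout 65 mm to its -x; loose.
Things that resemble listed ones, but are neither listed nor needed, are in the scene too. What is meant by the part that bears crank_hole is not purple, and is the smaller of those in its own colour.

How it is judged:
On the way, in this order (a step that is already met when the one before it is completed fails the run):
1. the slide tray is pushed fully home (within 5 mm) (value of joint slide_tray above 0.07 m), for 0.2 s.
2. the crank is fitted down on the square end (underside within 8 mm of the shoulder) (distance between crank_hole and shaft_shoulder below 0.008 m and angle between the z axis of crank_hole and the z axis of shaft_shoulder, either way round below 0.15 rad), for 0.2 s.
3. with the crank still on the square, the spring foot is pushed in by 3.5 to 9 mm on the jar's cap (distance between crank_hole and shaft_shoulder below 0.018 m and value of joint foot between 0.0035 and 0.009 m and contact force between foot and jar above 3 N), for 0.2 s.
4. the crank touches down in the blue tool tray (or comes within 6 mm of its floor) while still in the hand (x of crank_hole in the frame of tool_tray between -0.102 and 0.102 m and y of crank_hole in the frame of tool_tray between -0.067 and 0.067 m and x of handle_mid in the frame of tool_tray between -0.102 and 0.102 m and y of handle_mid in the frame of tool_tray between -0.067 and 0.067 m and z of crank_hole in the frame of tool_tray below 0.03 m and (contact force between crank and tool_tray above 0.3 N or z of crank_hole in the frame of tool_tray below 0.01 m) and contact force between the fingers and crank above 0.5 N), for 0.1 s.
At the end, for the whole second after the job is handed in: Tray home within 5 mm; jar upright (0.08 rad), within 10 mm of under the foot; foot pressing on its cap, pushed in 3.5 to 9 mm; crank at rest, flat in the blue tray, hole and handle axes both inside its walls (4 mm clear), underside under 12 mm above the bench (value of joint slide_tray above 0.07 m and value of joint foot between 0.0035 and 0.009 m and contact force between foot and jar above 3 N and angle between jar_mid's own z axis and vertical below 0.08 rad and horizontal distance between jar_mid and foot_face below 0.01 m and x of crank_hole in the frame of tool_tray between -0.102 and 0.102 m and y of crank_hole in the frame of tool_tray between -0.067 and 0.067 m and x of handle_mid in the frame of tool_tray between -0.102 and 0.102 m and y of handle_mid in the frame of tool_tray between -0.067 and 0.067 m and z of crank_hole in the frame of tool_tray below 0.012 m and angle between crank_hole's own z axis and vertical below 0.12 rad and linear speed of crank below 0.03 m/s); the robot touches nothing.
It fails at once if the crank comes off the square part-way down (value of joint spindle above 15.5 rad and value of joint foot below 0.0035 m and distance between crank_hole and shaft_shoulder above 0.025 m).
It fails at once if the spindle is turned by anything but the crank (velocity of joint spindle above 0.7 rad/s and distance between crank_hole and shaft_shoulder above 0.05 m).
It fails at once if the jar is tipped (angle between jar_mid's own z axis and vertical above 0.35 rad).
It fails at once if the jar is crushed by the foot (over 60 N) (contact force between foot and jar above 60 N).
It fails at once if a bystander on the bench is shifted by more than 30 mm (distance of any of bottle_a_mid, bottle_b_mid, beaker_mid, short_jar_mid, calculator_mid, wash_bottle_mid, spatula_mid from where it was at the start of the episode above 0.03 m).
It also fails if it takes over 72 s, if anything falls off the work surface, if the arm or the gripper's body presses on something with over 40 N, if the wrist force passes 120 N, or if a joint passes its speed limit or range.

### The arm

A 6-joint arm with a two-finger parallel gripper is mounted at the origin on the work surface. World frame = base frame: x ahead of the robot, y to its left, z up, the work surface at z = 0. Lengths are in m, angles in rad, forces in N, time in s.
With the tool pointing down it reaches from about 0.275 to 0.825 m from the base axis. Payload 4.9 kg.
Tool frame: the origin (TCP) lies between the finger pads; the fingertips stand 17 mm ahead of it and the grasp point (between the pads) lies 2 mm behind it (ctrl.tips_ahead is the z of the fingertips in the tool frame, in m); z points along the fingers, x is the direction in which the jaws open and shut, and the axes are right-handed (so a half turn about z gives the same grasp; the last joint's range is limited). The gripper opens to 85 mm and grips with 20 to 120 N. Pads are 22 mm wide; open, the fingers measure 114 mm over their backs; the gripper's body (76 mm by 85 mm) begins 54 mm behind the grasp point. The pads swing forward as they close: fully open they stand 13 mm farther back than shut.
Start: joints at [1.185, 0.326, -0.193, 1.052, 0, 1.437], TCP at [0.137, 0.533, 0.248] pointing down, gripper open.
Joint ranges: [-2.65, 2.65], [-0.97, 1.79], [-1.3, 1.35], [-1.93, 2.1], [-1.47, 1.37], [-3.14, 3.14]. Speed limits (rad/s): [2.57, 2.57, 3.14, 3.14, 3.14, 3.14].

### API

Orientations are given as a unit quaternion [x, y, z, w].
In Python, from cell import ctrl, vision, job_done gives the robot as it stands.
- The arm moves only by the shell command python3 -m crank 'ROWS' [FORCE]. ROWS is JSON, a list of rows, each a list of 5 numbers: the shift along the tool's x, y, z in m, then the turn about the tool's z in degrees, then the opening, from 0 (shut) to 1 (fully open). In form: [[dx, dy, dz, twist, fingers], ...]. A call has 1 to 20 rows; each row shifts and turns the commanded pose from where the row before left it, along the tool's axes as they then stand; what a row does not reach is not made up. A row lasts 1/8 s, in which the tool goes at most 62.5 mm and 10.7 degrees, less where a joint would pass 70% of its speed; a pose out of reach is approached as far as the arm can. A call is refused whole if a number of a shift passes 0.0625 or a number of a turn 10.7, either way. A call with a gripper value outside its range is refused whole. The fingers move at their own pace and stop on an object; FORCE is the grip in N (left out, the last holds). Time passes only in rows, so rows that do not move let the fingers close. It gives the time, the measured TCP pose, the force and the opening at its end, in the units of the state.
- ctrl.get_state(): the state, without advancing time (a new reading comes with each control period).
- vision.snapshot(name): name is "side" or "top" or "wrist"; returns the picture (384x512x3 uint8, red, green, blue); there is no depth.
- vision.camera_params(name): a dict with "K" (3x3 intrinsics, pixels), "cam_to_world" (4x4, takes a point from camera to world coordinates); the wrist camera has in their place "T_tool_cam" (4x4, takes a point from camera to tool coordinates, whose origin is the TCP and whose axes are the tool frame's). Camera axes: x right, y down, z forward; pixel columns grow to the right and rows downward; lengths in m; the calibration is good to about 2 mm. A picture is of the moment at which its call begins: read the wrist's pose just before it. camera_params takes no time and is no camera call.
- job_done(): hands the job in, once; it reports no verdict.
The state is a dict: "clock": time; "joints": joint angles; "joint_vel": joint speeds; "joint_efforts": joint torques, N m; "eef_pos": TCP position; "ee_rot": TCP orientation; "force": force on the tool from outside, world axes, zero at the start; "moment": the same for the moment, N m; "grip_width": opening from 0.0 (shut) to 1.0 (fully open).
Only numpy, scipy, OpenCV 4.12 (cv2) and the standard library are available. Lean on these libraries where they do the work, as an engineer would, in place of code of your own. Each camera call takes 0.05 s, during which the arm holds its last target.

## Working session

There is one attempt and no reset: what is moved stays moved. The work goes in short steps, Python scripts to look and compute and a shell command to move; the robot and the scene stay as the last step left them, time stands still between calls to the robot, and variables do not carry over. Pictures are saved under pics/ and viewed, and the job is handed in when it is done.

```bash
ls; mkdir -p pics; python3 - <<'E'
from cell import ctrl, vision
import cv2
s=ctrl.get_state();print(s, ctrl.tips_ahead)
for n in ["top","side","wrist"]:
    im=vision.snapshot(n);cv2.imwrite(f"pics/{n}0.png",im[:,:,::-1])
    p=vision.camera_params(n);print(n,p)
E
```

```text
pics
{'clock': 0.0, 'joints': array([ 1.18480140e+00,  3.26959505e-01, -1.93573702e-01,  1.05198487e+00,
       -1.84258935e-05,  1.43657612e+00]), 'joint_vel': array([-0.00138477,  0.00083962, -0.00019911, -0.00049896, -0.00059943,
        0.00046388]), 'joint_efforts': array([ 8.53016900e-04, -4.43396688e+01,  2.62442493e+01,  1.53692532e-02,
       -1.71912899e-05,  4.07235717e-06]), 'eef_pos': array([0.13681646, 0.53215114, 0.24749716]), 'ee_rot': array([ 7.90291773e-01,  6.12730098e-01, -7.40189657e-04,  4.39668632e-04]), 'force': array([-0.12176685,  0.24545643, -0.64503777]), 'moment': array([0.0503117 , 0.01266816, 0.04900464]), 'grip_width': 0.9983437075442325} 0.017
top {'K': array([[460.05407134,   0.        , 261.99704976],
       [  0.        , 460.05407134, 190.93395937],
       [  0.        ,   0.        ,   1.        ]]), 'cam_to_world': array([[ 0.02612033, -0.99563602,  0.08959152,  0.41275946],
       [-0.99955542, -0.0247236 ,  0.01666464, -0.01125544],
       [-0.01437689, -0.08998698, -0.99583917,  1.57506538],
       [ 0.        ,  0.        ,  0.        ,  1. 
[... 262 characters left out ...]
[-0.34407094, -0.58604515,  0.73359816, -1.11276764],
       [ 0.01658328, -0.78497261, -0.61930849,  1.08399186],
       [ 0.        ,  0.        ,  0.        ,  1.        ]])}
wrist {'K': array([[289.07458838,   0.        , 256.45734545],
       [  0.        , 289.07458838, 197.33117355],
       [  0.        ,   0.        ,   1.        ]]), 'T_tool_cam': array([[ 9.99999455e-01,  1.03408100e-03,  1.41429178e-04,
         1.98412116e-04],
       [-1.03521646e-03,  9.65465451e-01,  2.60529061e-01,
        -6.59461763e-02],
       [ 1.32863168e-04, -2.60529066e-01,  9.65465995e-01,
        -1.25839493e-01],
       [ 0.00000000e+00,  0.00000000e+00,  0.00000000e+00,
         1.00000000e+00]])}
```

View pics/top0.png

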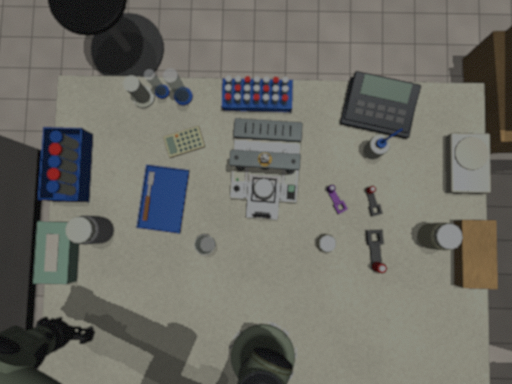

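View pics/side0.png

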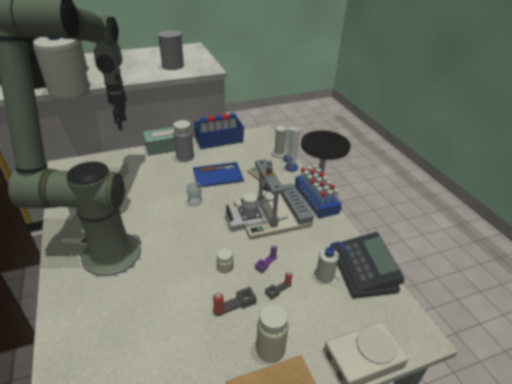

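View pics/wrist0.png

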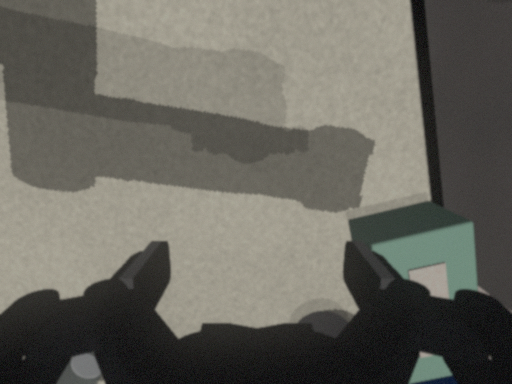

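```bash
cat > h.py <<'E'
import numpy as np, cv2
from cell import ctrl, vision
from scipy.spatial.transform import Rotation as R
def T_of(s):
    T=np.eye(4);T[:3,:3]=R.from_quat(s['ee_rot']).as_matrix();T[:3,3]=s['eef_pos'];return T
def cam(name,s=None):
    p=vision.camera_params(name)
    return p['K'],(p['cam_to_world'] if 'cam_to_world' in p else T_of(s)@p['T_tool_cam'])
def ray(K,C,u,v):
    d=C[:3,:3]@np.linalg.solve(K,[u,v,1.]);return C[:3,3],d
def onz(K,C,u,v,z):
    o,d=ray(K,C,u,v);return o+d*(z-o[2])/d[2]
def proj(K,C,P):
    q=np.linalg.inv(C)@np.r_[P,1];q=K@q[:3];return q[:2]/q[2]
def tri(r1,r2):
    A=[];b=[]
    M=np.zeros((3,3));y=np.zeros(3)
    for o,d in (r1,r2):
        d=d/np.linalg.norm(d);P=np.eye(3)-np.outer(d,d);M+=P;y+=P@o
    return np.linalg.solve(M,y)
def snap(name,fn):
    s=ctrl.get_state();im=vision.snapshot(name);cv2.imwrite('pics/'+fn,im[:,:,::-1]);return s,im
def tool(s,dP):  # world shift -> tool axes
    return R.from_quat(s['ee_rot']).inv().apply(dP)
E
python3 - <<'E'
import cv2
a=cv2.imread('pics/top0.png')
c=cv2.resize(a[110:225,215:310],None,fx=6,fy=6,interpolation=cv2.INTER_CUBIC)[:600]
d=cv2.resize(a[170:285,310:405],None,fx=6,fy=6,interpolation=cv2.INTER_CUBIC)[:600]
cv2.imwrite('pics/c1.png',c);cv2.imwrite('pics/c2.png',d)
b=cv2.imread('pics/side0.png')
cv2.imwrite('pics/c3.png',cv2.resize(b[150:330,180:360],None,fx=3.3,fy=3.3,interpolation=cv2.INTER_CUBIC))
cv2.imwrite('pics/c4.png',cv2.resize(a[120:250,130:230],None,fx=4.5,fy=4.5,interpolation=cv2.INTER_CUBIC))
E
```

```text
(no output)
```

View pics/c1.png

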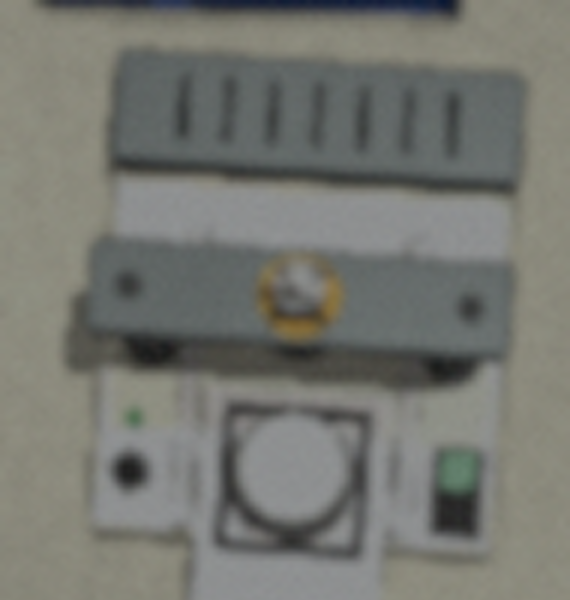

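View pics/c2.png

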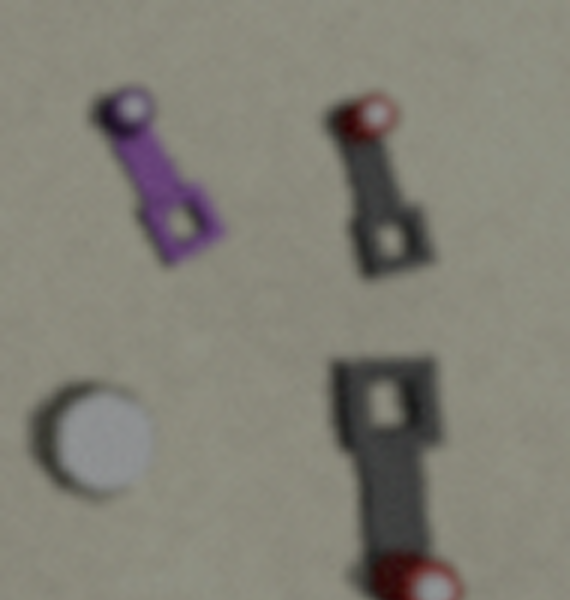

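View pics/c3.png

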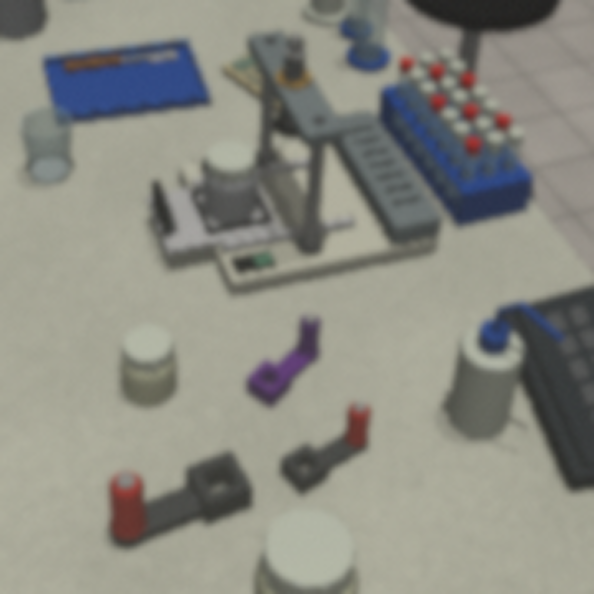

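View pics/c4.png

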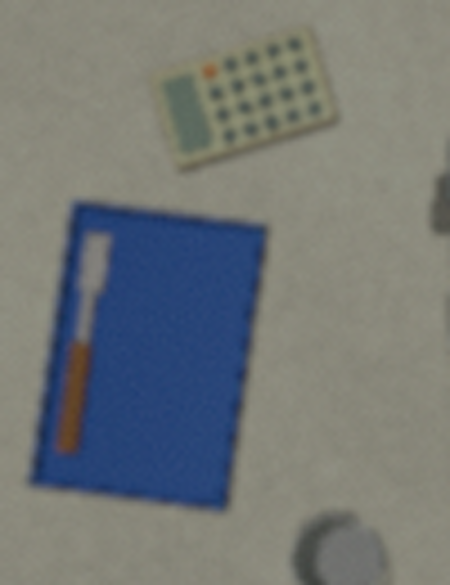

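```bash
python3 - <<'E'
from h import *
K,C=cam('top')
f=lambda x,y,x0,y0,s,z:onz(K,C,x/s+x0-.4,y/s+y0-.4,z)
print('crosshead',[f(x,y,215,110,6,.22).round(4) for x,y in [(95,240),(515,265),(510,355),(90,330)]])
print('flange',f(298,297,215,110,6,.223), 'spindle top',f(300,285,215,110,6,.285))
print('hump',[f(x,y,215,110,6,.062).round(4) for x,y in [(118,50),(524,75)]])
print('jar cap',f(293,472,215,110,6,.123))
print('crank hole',f(391,240,310,170,6,.024),'handle',f(376,114,310,170,6,.058))
print('big',f(388,402,310,170,6,.024),'handle',f(435,585,310,170,6,.07))
print('tray',[f(x,y,130,120,4.5,.018).round(4) for x,y in [(75,203),(266,225),(228,508),(32,485)]])
print('short jar',onz(K,C,327,243,.07),'beaker',onz(K,C,206,243,.08),'wash',onz(K,C,377,146,.115))
S=vision.camera_params('side');Ks,Cs=S['K'],S['cam_to_world']
for z in (.025,):
  print('side crank hole',onz(Ks,Cs,180+302/3.3,150+465/3.3,z),'handle',onz(Ks,Cs,180+358/3.3,150+409/3.3,.058))
a=cv2.imread('pics/top0.png');print(a[205:225:2,262])
E
```

```text
crosshead [array([0.6562, 0.1089, 0.22  ]), array([ 0.6485, -0.1   ,  0.22  ]), array([ 0.6035, -0.0984,  0.22  ]), array([0.6109, 0.1099, 0.22  ])]
flange [0.62945223 0.00711154 0.223     ] spindle top [0.6252641 0.0054718 0.285    ]
hump [array([0.7923, 0.1135, 0.062 ]), array([ 0.7832, -0.1134,  0.062 ])]
jar cap [0.55199838 0.00871213 0.123     ]
crank hole [ 0.49873594 -0.36592634  0.024     ] handle [ 0.56601596 -0.34964148  0.058     ]
big [ 0.4083547  -0.36463507  0.024     ] handle [ 0.31124512 -0.37973683  0.07      ]
tray [array([0.6332, 0.4139, 0.018 ]), array([0.6199, 0.2674, 0.018 ]), array([0.405 , 0.2873, 0.018 ]), array([0.4184, 0.4359, 0.018 ])]
short jar [ 0.38379796 -0.20141604  0.07      ] beaker [0.37365471 0.19050985 0.08      ] wash [ 0.6977526  -0.35140121  0.115     ]
side crank hole [ 0.49525583 -0.37532541  0.025     ] handle [ 0.56549393 -0.35221211  0.058     ]
[[144 143 142]
 [145 145 143]
 [145 144 143]
 [123 123 121]
 [ 66  68  67]
 [ 34  34  33]
 [ 75  79  78]
 [105 115 116]
 [117 129 130]
 [124 136 137]]
```

```bash
python3 -m crank '[[0,0,0,-6.15,0],[0,0,0,-6.15,0],[-0.0508,0.0292,0,0,0],[-0.0508,0.0292,0,0,0],[-0.0508,0.0292,0,0,0],[-0.0508,0.0292,0,0,0],[-0.0508,0.0292,0,0,0],[-0.0508,0.0292,0,0,0],[-0.0508,0.0292,0,0,0],[-0.0508,0.0292,0,0,0],[-0.0508,0.0292,0,0,0],[-0.0508,0.0292,0,0,0],[0,0,0,0,0],[0,0,0,0,0]]' 60
python3 - <<'E'
from h import *
s,im=snap('wrist','w1.png');print(s['eef_pos'],s['ee_rot'],s['joints'])
s,im=snap('side','s1.png')
E
```

```text
clock: 1.9
eef_pos: [0.4092, 0.0144, 0.2479]
ee_rot: [0.72, 0.694, -0.0, -0.001]
force: [0.4, 0.5, -0.0]
grip_width: -0.005
[0.40922998 0.01438223 0.24790192] [ 7.20371351e-01  6.93588093e-01 -3.03530660e-04 -7.62813336e-04] [-1.45913523e-01  6.54647781e-02 -5.23645951e-01  9.83263747e-01
  4.53327595e-04 -1.08034356e-01]
```

View pics/w1.png

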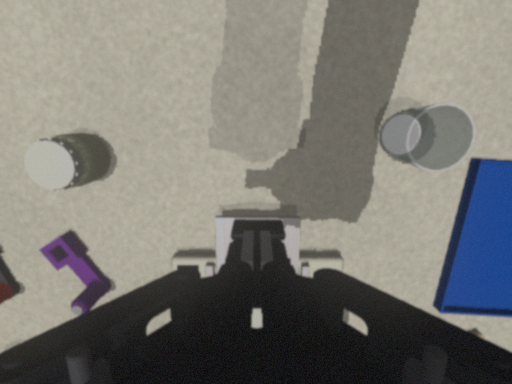

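```bash
python3 -m crank '[[0,0,0.058,0,0],[0,0,0.058,0,0],[0,0,0.058,0,0],[0,0,0,0,0],[0,0.01,0,0,0],[0,0.01,0,0,0],[0,0.01,0,0,0],[0,0.01,0,0,0],[0,0.01,0,0,0],[0,0.01,0,0,0],[0,0.01,0,0,0],[0,0.01,0,0,0],[0,0.01,0,0,0],[0,0.01,0,0,0]]'
python3 - <<'E'
from h import *
s,im=snap('top','t2.png')
cv2.imwrite('pics/t2c.png',cv2.resize(im[110:225,215:310,::-1],None,fx=5,fy=5,interpolation=cv2.INTER_CUBIC))
print(s['force'])
E
```

```text
clock: 3.75
eef_pos: [0.5104, 0.0103, 0.0741]
ee_rot: [0.72, 0.694, -0.0, -0.0]
force: [-2.8, -2.8, 0.4]
grip_width: -0.003
[-2.81347691 -2.78334974  0.44806725]
```

View pics/t2c.png

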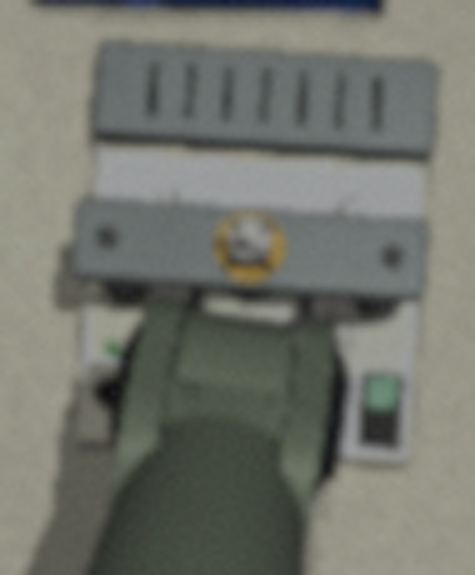

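Pushing (force −2.8 N, tray sliding). Continue gently to the stop.

```bash
python3 -m crank '[[0,0.006,0,0,0],[0,0.004,0,0,0],[0,0.003,0,0,0],[0,0,0,0,0]]'; python3 -m crank '[[0,0.003,0,0,0],[0,0.003,0,0,0],[0,0,0,0,0]]';
```

```text
clock: 4.3
eef_pos: [0.5234, 0.0101, 0.0743]
ee_rot: [0.72, 0.694, 0.0, 0.0]
force: [0.0, -0.1, -0.7]
grip_width: -0.003
clock: 4.68
eef_pos: [0.5248, 0.01, 0.0736]
ee_rot: [0.72, 0.694, -0.003, -0.003]
force: [-11.7, 0.0, 7.8]
grip_width: 0.003
```

```bash
python3 -m crank '[[0,0.003,0,0,0],[0,0,0,0,0],[0,0,0,0,0]]';
```

```text
clock: 5.05
eef_pos: [0.5248, 0.0101, 0.0731]
ee_rot: [0.72, 0.694, -0.005, -0.005]
force: [-17.5, -0.3, 11.6]
grip_width: -0.002
```

```bash
python3 -m crank '[[0,-0.03,0,0,0],[0,-0.05,0,0,0],[0,0,-0.06,0,0],[0,0,-0.06,0,0],[0,0,-0.06,0,0],[0,0,-0.06,0,0],[0,0,-0.06,0,0],[0,0,-0.025,0,0],[0,0.05,0,0,0],[0,0.05,0,0,0],[0,0.05,0,0,0],[0,0.05,0,0,0],[0,0,0,0,0],[0,0,0,0,0]]'
python3 - <<'E'
from h import *
s,im=snap('wrist','w3.png');print(s['eef_pos'],s['ee_rot'],s['joints'],s['force'])
s,im=snap('top','t3.png')
cv2.imwrite('pics/t3c.png',cv2.resize(im[110:225,215:310,::-1],None,fx=5,fy=5,interpolation=cv2.INTER_CUBIC))
s,im=snap('side','s3.png')
cv2.imwrite('pics/s3c.png',cv2.resize(im[130:260,200:350,::-1],None,fx=4.5,fy=4.5,interpolation=cv2.INTER_CUBIC))
E
```

```text
clock: 6.8
eef_pos: [0.6517, 0.0053, 0.3989]
ee_rot: [0.72, 0.694, -0.0, -0.0]
force: [-0.8, 0.0, 0.4]
grip_width: -0.0
[0.65169904 0.00531185 0.39890055] [ 7.20079808e-01  6.93891179e-01 -1.09169418e-04 -2.99205388e-04] [-1.05119055e-01  5.00363421e-01  4.50117739e-01  1.52114925e+00
  2.17792868e-04 -6.80806876e-02] [-0.83315403  0.01421907  0.42138125]
```

View pics/w3.png

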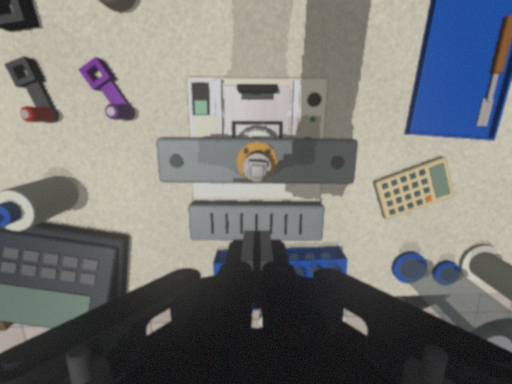

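View pics/s3c.png

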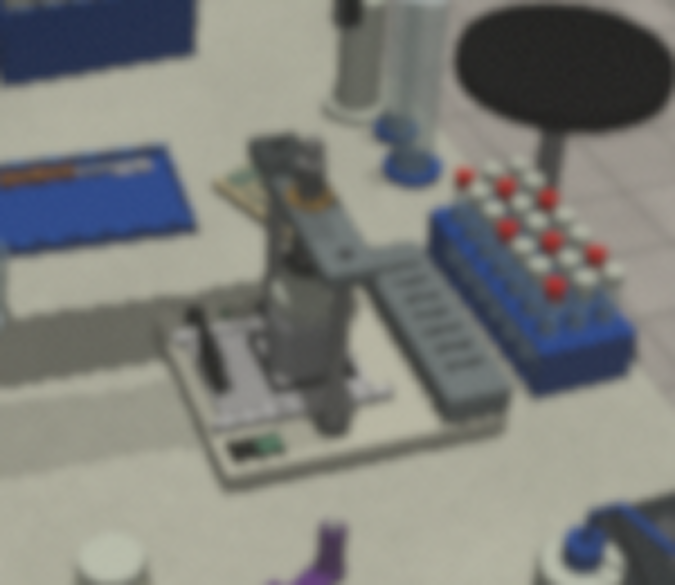

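```bash
python3 -m crank '[[0,0.02,0.05,0,0],[0,0,0,0,0],[0,0,0,0,0],[0,0,0,0,0]]'
python3 - <<'E'
from h import *
s,im=snap('wrist','w4.png');print(s['eef_pos'],s['ee_rot'])
np.save('w4.npy',np.r_[s['eef_pos'],s['ee_rot']])
cv2.imwrite('pics/w4c.png',cv2.resize(im[60:230,150:365,::-1],None,fx=3.5,fy=3.5,interpolation=cv2.INTER_CUBIC))
cv2.imwrite('pics/w4d.png',cv2.resize(im[110:180,225:295,::-1],None,fx=8,fy=8,interpolation=cv2.INTER_CUBIC))
E
```

```text
clock: 7.45
eef_pos: [0.6719, 0.0045, 0.352]
ee_rot: [0.72, 0.694, 0.001, 0.001]
force: [-0.6, -0.1, 0.2]
grip_width: 0.001
[0.6719203  0.00448046 0.35202534] [0.72008867 0.69387977 0.00115809 0.00135505]
```

View pics/w4c.png

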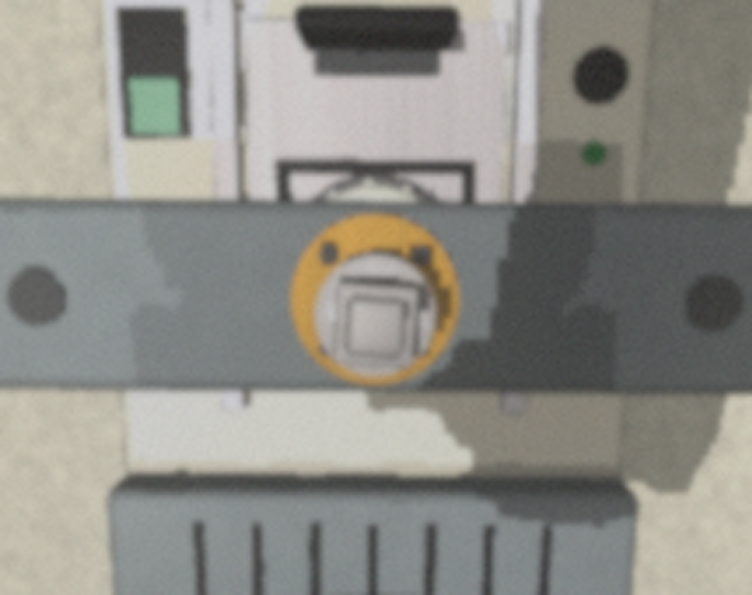

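View pics/w4d.png

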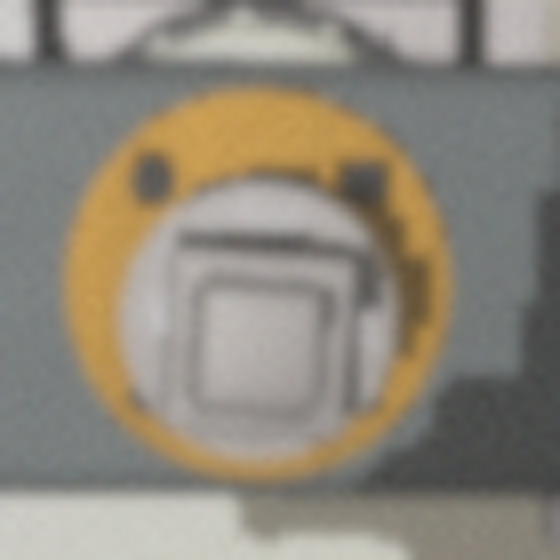

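```bash
python3 - <<'E'
from h import *
a=np.load('w4.npy');s=dict(eef_pos=a[:3],ee_rot=a[3:])
K,C=cam('wrist',s)
p=lambda x,y:(225+(x+.5)/8-.5,110+(y+.5)/8-.5)
ax=onz(K,C,*p(259,284),.223);print('flange',ax, C[:3,3])
# crosshead corners long edge dir
c=lambda x,y:onz(K,C,150+x/3.5,60+y/3.5,.22)
for y,yy in((203,203),(387,389)):
    d=c(750,yy)-c(5,y);print('edge',np.degrees(np.arctan2(d[1],d[0]))-90,c(375,y))
d=c(712,302)-c(36,295);print('bolts',np.degrees(np.arctan2(d[1],d[0]))-90,(c(712,302)+c(36,295))/2, np.linalg.norm(d))
# square top corners
for name,pts,w in(('top',[(200,280),(330,285),(322,413),(192,408)],.0115),):
  for z in (.27,.275,.28,.285,.29):
    P=[onz(K,C,*p(*q),z) for q in pts]
    e=[np.linalg.norm(P[i]-P[(i+1)%4]) for i in range(4)]
    ang=[np.degrees(np.arctan2(*(P[(i+1)%4]-P[i])[1::-1])) for i in range(4)]
    print(z,np.mean(P,0)[:2].round(4),np.round(e,4),np.round(ang,1))
for z in(.255,.26,.265,.27):
    l,r=onz(K,C,*p(120,315),z),onz(K,C,*p(402,315),z);print('sh',z,np.linalg.norm(l-r))
E
```

```text
flange [0.6281466  0.00670798 0.223     ] [0.60563429 0.00723318 0.4776303 ]
edge -2.064477522406605 [0.60545576 0.00769582 0.22      ]
edge -2.214761469300001 [0.65111313 0.00607862 0.22      ]
bolts -2.6480188010675647 [0.62860622 0.0066863  0.22      ] 0.1700915167332466
0.27 [0.6296 0.0068] [0.0115 0.0114 0.0117 0.0114] [ 85.8  -5.2 -94.3 174. ]
0.275 [0.629  0.0068] [0.0113 0.0111 0.0114 0.0111] [ 85.8  -5.2 -94.3 174. ]
0.28 [0.6284 0.0068] [0.011  0.0109 0.0111 0.0108] [ 85.8  -5.2 -94.3 174. ]
0.285 [0.6278 0.0068] [0.0107 0.0106 0.0109 0.0106] [ 85.8  -5.2 -94.3 174. ]
0.29 [0.6272 0.0068] [0.0104 0.0103 0.0106 0.0103] [ 85.8  -5.2 -94.3 174. ]
sh 0.255 0.026912782127928726
sh 0.26 0.026308354465277503
sh 0.265 0.025703926802626287
sh 0.27 0.025099499139975064
```

```bash
python3 -m crank '[[0,0,0,10.6,0],[0,0,0,10.6,0],[0,0,0,10.6,0],[0,0,0,10.6,0],[0,0,0,10.6,0],[0,0,0,10.6,0],[0,0,0,10.6,0],[-0.0278,0.0449,0,0,0],[-0.0278,0.0449,0.01,0,0],[-0.0278,0.0449,0.015,0,0],[-0.0278,0.0449,0.015,0,0],[-0.0278,0.0449,0.015,0,0],[-0.0278,0.0449,0.015,0,0],[-0.0278,0.0449,0.016,0,0],[-0.0278,0.0449,0.016,0,0],[0,0,0,0,0],[0,0,0,0,0],[0,0,0,0,0]]'
python3 - <<'E'
from h import *
s,im=snap('wrist','w5.png');print(s['eef_pos'],s['ee_rot'],s['joints'])
np.save('w5.npy',np.r_[s['eef_pos'],s['ee_rot']])
E
```

```text
clock: 9.75
eef_pos: [0.5415, -0.3961, 0.2485]
ee_rot: [0.993, 0.12, 0.001, 0.0]
force: [0.5, 0.5, -0.1]
grip_width: -0.001
[ 0.54150188 -0.39606341  0.24850828] [9.92782390e-01 1.19927274e-01 5.91850888e-04 4.73810320e-04] [-7.41548781e-01  5.56042390e-01  1.67476899e-01  1.18074089e+00
  2.81427148e-04  5.88814431e-01]
```

View pics/w5.png

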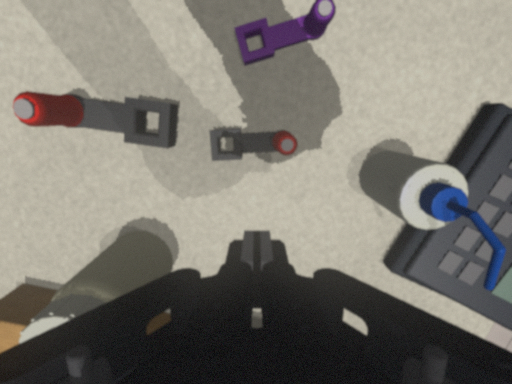

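```bash
python3 - <<'E'
from h import *
a=np.load('w5.npy');s=dict(eef_pos=a[:3],ee_rot=a[3:])
K,C=cam('wrist',s)
im=cv2.imread('pics/w5.png')
cv2.imwrite('pics/w5c.png',cv2.resize(im[115:175,195:315],None,fx=6.5,fy=6.5,interpolation=cv2.INTER_CUBIC))
E
```

```text
(no output)
```

View pics/w5c.png

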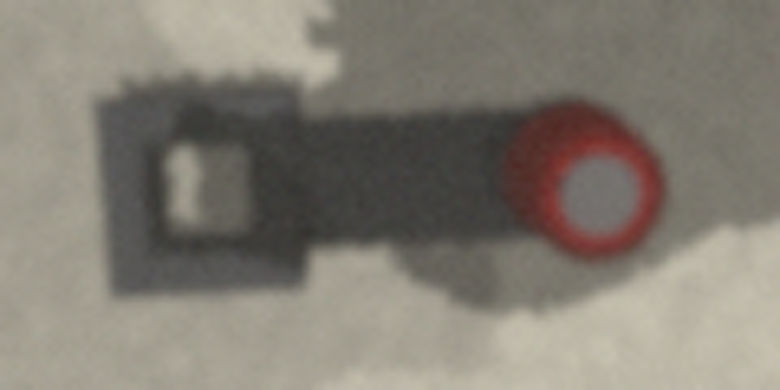

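```bash
python3 - <<'E'
from h import *
a=np.load('w5.npy');s=dict(eef_pos=a[:3],ee_rot=a[3:])
K,C=cam('wrist',s)
p=lambda x,y:(195+(x+.5)/6.5-.5,115+(y+.5)/6.5-.5)
H=onz(K,C,*p(601,193),.058); B=onz(K,C,*p(204,191),.024)
print(H,B,np.linalg.norm((H-B)[:2]))
for q in [((100,100),(300,88)),((113,293),(303,287)),((300,120),(500,112)),((300,242),(500,236)),((100,100),(113,293))]:
    d=onz(K,C,*p(*q[1]),.02)-onz(K,C,*p(*q[0]),.02);print(np.degrees(np.arctan2(d[1],d[0])),np.linalg.norm(d))
d=H-B;print('yaw',np.degrees(np.arctan2(d[1],d[0])))
Hc=B+np.r_[.07*(d[:2]/np.linalg.norm(d[:2])),0];print(Hc)
print('tool delta',tool(s,H-s['eef_pos']),tool(s,Hc-s['eef_pos']), 'toolx yaw',np.degrees(2*np.arctan2(a[4],a[3])))
E
```

```text
[ 0.56431048 -0.34943288  0.058     ] [ 0.49748703 -0.36841177  0.024     ] 0.06946633663828869
17.17080935834945 0.036827892713065864
15.630061026492752 0.03586883016338646
16.068086573359114 0.03685641499749932
15.531419902194981 0.03747033696366372
-74.61305449622488 0.03548986138473845
yaw 15.85536964472382
[ 0.56482384 -0.34928707  0.024     ]
tool delta [ 0.03305411 -0.0400642   0.19050021] [ 0.03355133 -0.04012038  0.22450072] toolx yaw 13.775814733671822
```

```bash
python3 -m crank '[[0.033,-0.04,0,0,0.6],[0,0,0,-2,0.6],[0,0,0.05,0,0.6],[0,0,0.05,0,0.6],[0,0,0.05,0,0.6],[0,0,0.04,0,0.6],[0,0,0,0,0.6],[0,0,0,0,0.6]]'
python3 - <<'E'
from h import *
s,im=snap('wrist','w6.png');print(s['eef_pos'],s['ee_rot'],s['grip_width'])
E
```

```text
clock: 10.8
eef_pos: [0.5643, -0.3511, 0.0591]
ee_rot: [0.991, 0.137, 0.001, 0.001]
force: [0.4, 0.3, 0.4]
grip_width: 0.604
[ 0.56429174 -0.35109939  0.05913161] [9.90614227e-01 1.36682161e-01 7.71126377e-04 9.19163719e-04] 0.6036477208711719
```

View pics/w6.png

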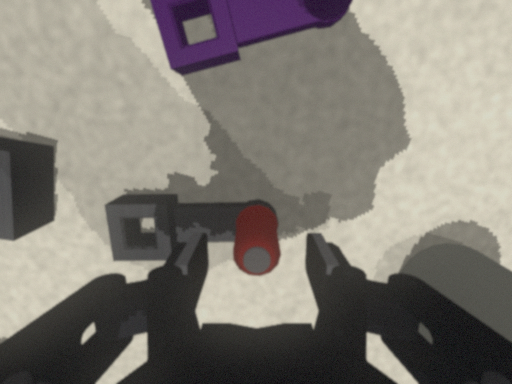

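```bash
python3 -m crank '[[0,-0.0016,0.025,0,0.6],[0,0,0,0,0.6],[0,0,0,0,0.2],[0,0,0,0,0],[0,0,0,0,0],[0,0,0,0,0],[0,0,0,0,0]]' 110
python3 - <<'E'
from h import *
s,im=snap('wrist','w7.png');print(s['eef_pos'],s['ee_rot'],s['grip_width'],s['joints'])
E
```

```text
clock: 11.72
eef_pos: [0.5639, -0.3497, 0.0344]
ee_rot: [0.991, 0.136, 0.001, 0.001]
force: [-0.8, 1.4, 6.7]
grip_width: 0.254
[ 0.56389895 -0.34973903  0.0344393 ] [0.99065725 0.13636635 0.00110358 0.00109945] 0.25417856525735155 [-6.66325259e-01  7.22783708e-01 -1.15175383e-01  7.29722275e-01
  6.10490767e-05  6.30885698e-01]
```

View pics/w7.png

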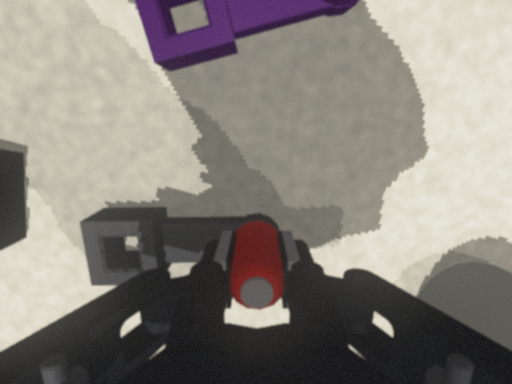

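```bash
python3 -m crank '[[0,0,-0.02,0,0],[0,0,-0.05,0,0],[0,0,-0.06,0,0],[0,0,-0.06,0,0],[0,0,-0.06,0,0],[0,0,-0.06,0,0],[0,0,-0.02,0,0],[0,0,0,10.35,0],[0,0,0,10.35,0],[0,0,0,0,0],[0,0,0,0,0]]' 
python3 - <<'E'
from h import *
s,im=snap('wrist','w8.png');print(s['eef_pos'],s['ee_rot'],s['grip_width'],s['joints'])
s,im=snap('side','s8.png')
cv2.imwrite('pics/s8c.png',cv2.resize(im[60:330,150:420,::-1],None,fx=2.2,fy=2.2,interpolation=cv2.INTER_CUBIC))
E
```

```text
clock: 13.15
eef_pos: [0.5626, -0.3488, 0.3627]
ee_rot: [0.999, -0.043, 0.0, 0.0]
force: [-0.3, -0.9, -2.7]
grip_width: 0.259
[ 0.56258101 -0.34880576  0.36270413] [ 9.99091307e-01 -4.26211056e-02  4.16026743e-05  2.57159312e-05] 0.2594260096824196 [-6.66424745e-01  5.16692271e-01  3.86719959e-01  1.44072644e+00
  6.85588602e-06  9.89639623e-01]
```

View pics/w8.png

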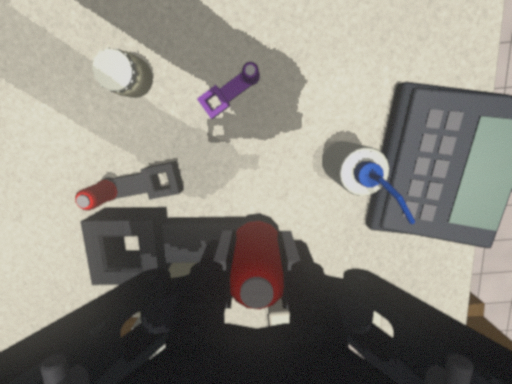

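View pics/s8c.png

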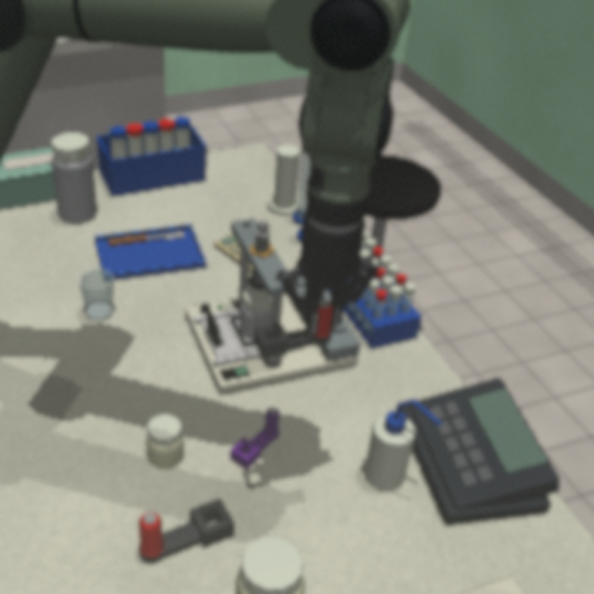

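```bash
python3 - <<'E'
import cv2
im=cv2.imread('pics/w8.png')
cv2.imwrite('pics/w8c.png',cv2.resize(im[195:310,70:300],None,fx=3.4,fy=3.4,interpolation=cv2.INTER_CUBIC))
E
```

```text
(no output)
```

View pics/w8c.png

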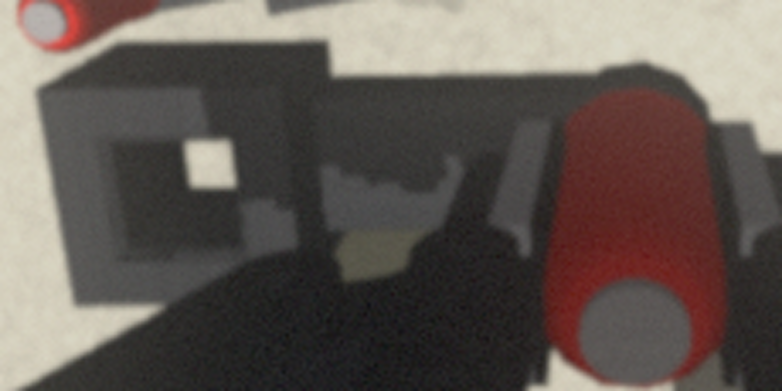

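```bash
python3 - <<'E'
from h import *
p=vision.camera_params('wrist');K=p['K'];C=p['T_tool_cam']
q=lambda x,y,z:onz(K,C,70+(x+.5)/3.4-.5,195+(y+.5)/3.4-.5,z)
for z in(.0104,):
  for pt in [(38,92),(75,303),(298,88),(103,138),(118,258),(245,250)]: print(pt,q(*pt,z).round(4))
print('handle top',q(636,333,-.0236))
# bottom back edge
for pt in [(38,92),(120,42),(328,42)]: print(pt,q(*pt,.0344).round(4))
E
```

```text
(38, 92) [-0.0878 -0.0165  0.0104]
(75, 303) [-0.0875  0.0184  0.0104]
(298, 88) [-0.0496 -0.0171  0.0104]
(103, 138) [-0.0793 -0.0093  0.0104]
(118, 258) [-0.0798  0.0106  0.0104]
(245, 250) [-0.0601  0.0092  0.0104]
handle top [-5.76114236e-05  1.32481605e-03 -2.36000000e-02]
(38, 92) [-0.1032 -0.0078  0.0344]
(120, 42) [-0.0879 -0.0168  0.0344]
(328, 42) [-0.0524 -0.0169  0.0344]
```

```bash
python3 -m crank '[[0.0131,-0.0451,0,0,0],[0.0131,-0.0451,0,0,0],[0.0131,-0.0451,0,0,0],[0.0131,-0.0451,0,0,0],[0.0131,-0.0451,0,0,0],[0.0131,-0.0451,0,0,0],[0.0131,-0.0451,0,0,0],[0.0131,-0.0451,0,0,0],[0,0,0,0,0],[0,0,0,0,0],[0,0,0,0,0]]' 
python3 - <<'E'
from h import *
s,im=snap('wrist','w9.png');print(s['eef_pos'],s['ee_rot'],s['grip_width'],s['joints'])
print(tool(s,np.array([.6979,.0018,.33])-s['eef_pos']))
cv2.imwrite('pics/w9c.png',cv2.resize(im[170:320,60:300,::-1],None,fx=3.3,fy=3.3,interpolation=cv2.INTER_CUBIC))
E
```

```text
clock: 14.62
eef_pos: [0.6985, 0.0, 0.3624]
ee_rot: [0.999, -0.044, -0.0, 0.0]
force: [0.2, 0.5, -3.0]
grip_width: 0.256
[6.98536604e-01 4.79835696e-05 3.62408138e-01] [ 9.99011487e-01 -4.44524067e-02 -3.95004387e-05  1.75190020e-04] 0.2560515681790461 [-1.05344085e-01  6.05520313e-01  5.35063089e-01  1.50039664e+00
 -3.54537355e-04  1.55438637e+00]
[-0.00078764 -0.00170001  0.03240759]
```

View pics/w9c.png

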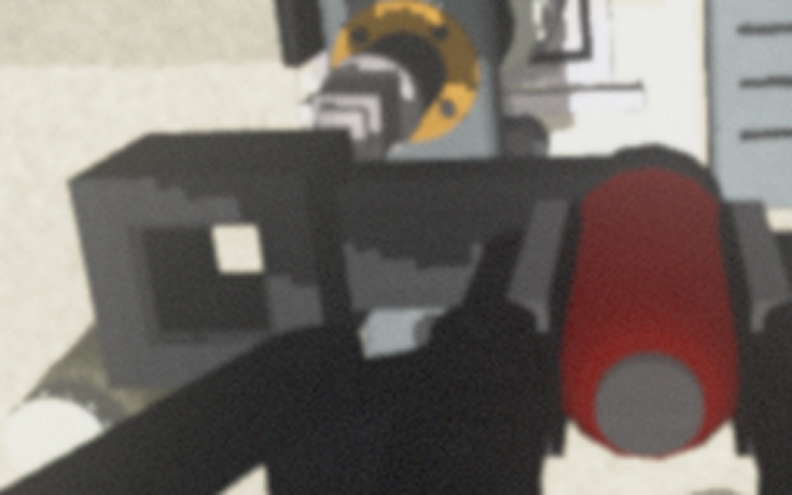

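```bash
python3 -m crank '[[-0.0008,-0.0017,0.015,0,0],[0,0,0.015,0,0],[0,0,0.004,0,0],[0,0,0,0,0],[0,0,0,0,0]]' 
python3 - <<'E'
from h import *
s,im=snap('wrist','w10.png');print(s['eef_pos'],s['ee_rot'],s['force'])
print(tool(s,np.array([.6979,.0018,.33])-s['eef_pos']))
cv2.imwrite('pics/w10c.png',cv2.resize(im[170:320,60:300,::-1],None,fx=3.3,fy=3.3,interpolation=cv2.INTER_CUBIC))
E
```

```text
clock: 15.3
eef_pos: [0.6984, 0.0027, 0.3292]
ee_rot: [0.999, -0.044, 0.001, 0.0]
force: [-0.0, -0.0, -3.2]
grip_width: 0.251
[0.69841534 0.00274545 0.32917722] [ 9.99029933e-01 -4.40315721e-02  6.41386787e-04  4.32986542e-05] [-0.00809358 -0.04164346 -3.15055194]
[-0.00042911  0.00098715 -0.0008233 ]
```

View pics/w10c.png

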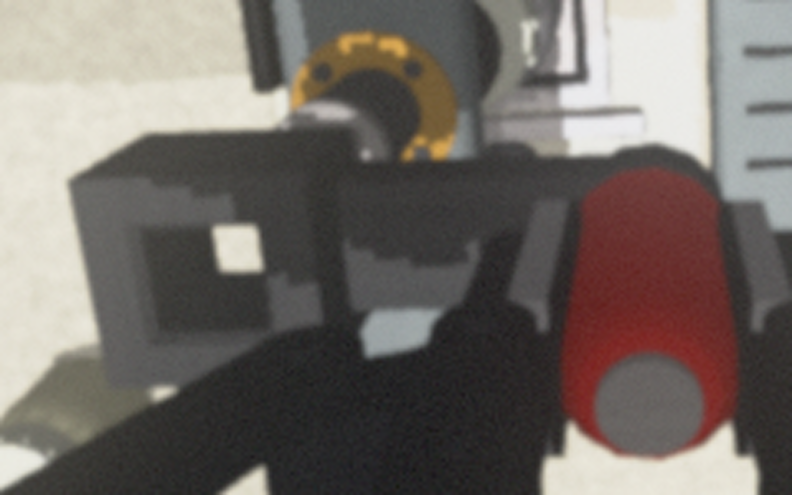

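```bash
python3 -m crank '[[-0.0002,0.0008,0.004,0,0],[0,0,0.004,0,0],[0,0,0.004,0,0],[0,0,0.004,0,0],[0,0,0,0,0],[0,0,0,0,0]]';python3 -m crank '[[0,0,0.003,0,0],[0,0,0.003,0,0],[0,0,0,0,0]]'
```

```text
clock: 16.1
eef_pos: [0.6979, 0.0023, 0.3123]
ee_rot: [0.999, -0.044, 0.0, 0.0]
force: [0.8, 0.6, -2.8]
grip_width: 0.253
clock: 16.48
eef_pos: [0.6979, 0.0023, 0.3059]
ee_rot: [0.999, -0.044, -0.0, -0.0]
force: [-0.2, -0.4, -3.0]
grip_width: 0.255
```

```bash
python3 -m crank '[[0,0,0.003,0,0],[0,0,0.003,0,0],[0,0,0,0,0]]';python3 -m crank '[[0,0,0.002,0,0],[0,0,0,0,0]]';python3 -m crank '[[0,0,0.002,0,0],[0,0,0,0,0]]'
```

```text
clock: 16.85
eef_pos: [0.6978, 0.0023, 0.2999]
ee_rot: [0.999, -0.044, -0.0, -0.0]
force: [0.1, 0.0, -3.6]
grip_width: 0.256
clock: 17.1
eef_pos: [0.6978, 0.0023, 0.2981]
ee_rot: [0.999, -0.044, -0.0, -0.0]
force: [0.5, 0.4, -2.4]
grip_width: 0.252
clock: 17.35
eef_pos: [0.6979, 0.0023, 0.2961]
ee_rot: [0.999, -0.044, -0.0, 0.0]
force: [1.4, 0.1, -3.2]
grip_width: 0.258
```

```bash
python3 -m crank '[[0,0,0.002,0,0],[0,0,0,0,0]]';python3 -m crank '[[0,0,0.002,0,0],[0,0,0,0,0]]'
```

```text
clock: 17.6
eef_pos: [0.6979, 0.0023, 0.2941]
ee_rot: [0.999, -0.044, -0.0, -0.0]
force: [0.7, -0.0, -3.2]
grip_width: 0.258
clock: 17.85
eef_pos: [0.698, 0.0023, 0.2931]
ee_rot: [0.999, -0.044, 0.001, 0.0]
force: [0.5, 1.1, 1.4]
grip_width: 0.255
```

```bash
python3 -m crank '[[-0.0009,0.011,0.0002,0,0],[-0.0026,0.0107,0.0002,0,0],[-0.0042,0.0101,0.0003,0,0],[-0.0057,0.0094,0.0003,0,0],[-0.0071,0.0083,0.0002,0,0],[-0.0083,0.0071,0.0003,0,0],[-0.0094,0.0057,0.0002,0,0],[-0.0102,0.0042,0.0003,0,0],[-0.0107,0.0026,0.0002,0,0],[-0.0109,0.0009,0.0003,0,0]]'
python3 - <<'E'
from h import *
s,im=snap('wrist','w11.png');print(s['eef_pos'],s['ee_rot'],s['force'],s['moment'])
E
```

```text
clock: 19.1
eef_pos: [0.6214, -0.0631, 0.2904]
ee_rot: [0.999, -0.045, 0.0, 0.001]
force: [1.5, -3.2, 5.2]
grip_width: 0.257
[ 0.62135983 -0.06309728  0.29035873] [ 9.99004040e-01 -4.46004713e-02  3.88742206e-04  1.25477830e-03] [ 1.52924784 -3.21832868  5.19098677] [-0.43822729 -0.54579146 -0.05528539]
```

View pics/w11.png

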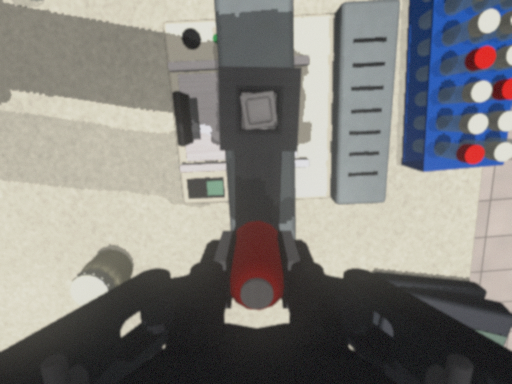

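```bash
python3 -m crank '[[-0.0216,-0.0034,0.0005,0,0],[-0.0195,-0.0099,0.0005,0,0],[-0.0155,-0.0155,0.0005,0,0],[-0.0099,-0.0195,0.0005,0,0],[-0.0034,-0.0216,0.0005,0,0],[0.0034,-0.0216,0.0005,0,0],[0.0099,-0.0195,0.0005,0,0],[0.0155,-0.0155,0.0005,0,0],[0.0195,-0.0099,0.0005,0,0],[0.0216,-0.0034,0.0005,0,0]]'
python3 - <<'E'
from h import *
s,im=snap('wrist','w12.png');print(s['eef_pos'],s['ee_rot'],s['force'],s['moment'])
E
```

```text
clock: 20.4
eef_pos: [0.6331, 0.0771, 0.2848]
ee_rot: [0.999, -0.044, -0.002, 0.002]
force: [-2.5, -6.7, 7.4]
grip_width: 0.254
[0.63313654 0.07712571 0.28479372] [ 0.99903823 -0.04376412 -0.00156297  0.00220724] [-2.45719112 -6.74913252  7.43299246] [-1.95333296  0.66772825 -0.04964517]
```

View pics/w12.png

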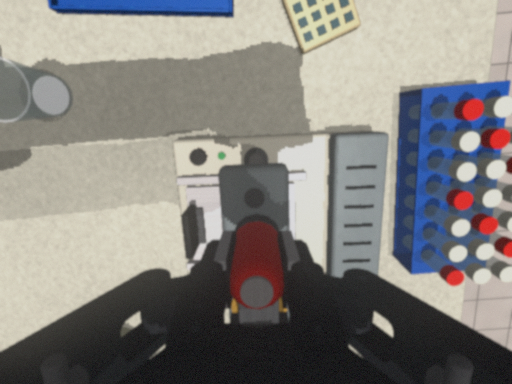

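```bash
python3 -m crank '[[0.0216,0.0034,0.0004,0,0],[0.0195,0.0099,0.0004,0,0],[0.0155,0.0155,0.0005,0,0],[0.0099,0.0195,0.0005,0,0],[0.0034,0.0216,0.0005,0,0],[-0.0034,0.0216,0.0005,0,0],[-0.0099,0.0195,0.0005,0,0],[-0.0155,0.0155,0.0005,0,0],[-0.0195,0.0099,0.0005,0,0],[-0.0216,0.0034,0.0005,0,0],[-0.0216,-0.0034,0.0004,0,0],[-0.0195,-0.0099,0.0004,0,0],[-0.0155,-0.0155,0.0005,0,0],[-0.0099,-0.0195,0.0005,0,0],[-0.0034,-0.0216,0.0005,0,0],[0.0034,-0.0216,0.0005,0,0],[0.0099,-0.0195,0.0005,0,0],[0.0155,-0.0155,0.0005,0,0],[0.0195,-0.0099,0.0005,0,0],[0.0216,-0.0034,0.0005,0,0]]'
python3 - <<'E'
from h import *
s,im=snap('side','s13.png');print(s['eef_pos'],s['ee_rot'],s['force'],s['moment'])
cv2.imwrite('pics/s13c.png',cv2.resize(im[60:270,170:380,::-1],None,fx=2.8,fy=2.8,interpolation=cv2.INTER_CUBIC))
E
```

```text
clock: 22.95
eef_pos: [0.6331, 0.0772, 0.2748]
ee_rot: [0.999, -0.044, -0.002, 0.003]
force: [-2.6, -7.6, 7.5]
grip_width: 0.258
[0.63314101 0.07717557 0.2748322 ] [ 0.99903792 -0.04373799 -0.00177005  0.0026624 ] [-2.62868897 -7.62214233  7.52300171] [-2.1630938   0.68355804 -0.09004833]
```

View pics/s13c.png

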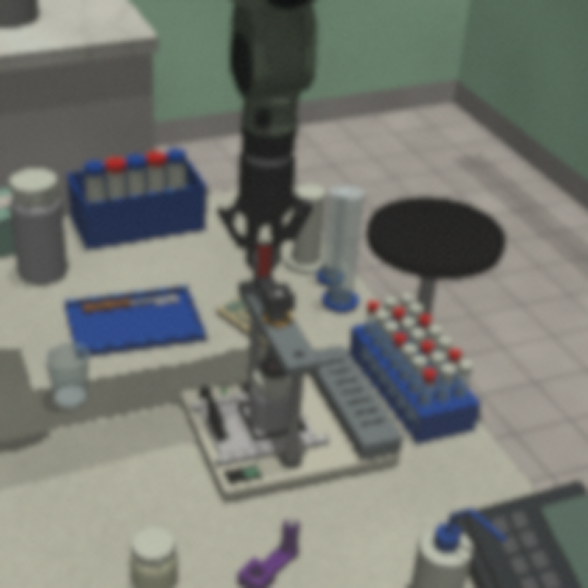

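```bash
python3 -m crank '[[0.0216,0.0034,0.0004,0,0],[0.0195,0.0099,0.0004,0,0],[0.0155,0.0155,0.0005,0,0],[0.0099,0.0195,0.0005,0,0],[0.0034,0.0216,0.0005,0,0],[-0.0034,0.0216,0.0005,0,0],[-0.0099,0.0195,0.0005,0,0],[-0.0155,0.0155,0.0005,0,0],[-0.0195,0.0099,0.0005,0,0],[-0.0216,0.0034,0.0005,0,0],[-0.0216,-0.0034,0.0004,0,0],[-0.0195,-0.0099,0.0004,0,0],[-0.0155,-0.0155,0.0005,0,0],[-0.0099,-0.0195,0.0005,0,0],[-0.0034,-0.0216,0.0005,0,0],[0.0034,-0.0216,0.0005,0,0],[0.0099,-0.0195,0.0005,0,0],[0.0155,-0.0155,0.0005,0,0],[0.0195,-0.0099,0.0005,0,0],[0.0216,-0.0034,0.0005,0,0]]'
python3 - <<'E'
from h import *
s,im=snap('side','s14.png');print(s['eef_pos'],s['ee_rot'],s['force'],s['moment'])
cv2.imwrite('pics/s14c.png',cv2.resize(im[140:240,230:330,::-1],None,fx=6,fy=6,interpolation=cv2.INTER_CUBIC))
E
```

```text
clock: 25.5
eef_pos: [0.6332, 0.0772, 0.2649]
ee_rot: [0.999, -0.044, -0.002, 0.003]
force: [-4.0, -10.8, 5.6]
grip_width: 0.256
[0.63319551 0.07723824 0.2649345 ] [ 0.99904012 -0.04365612 -0.00187097  0.00307838] [ -4.00039757 -10.80784402   5.63221268] [-2.46644056e+00  7.03819849e-01 -6.74036982e-04]
```

View pics/s14c.png

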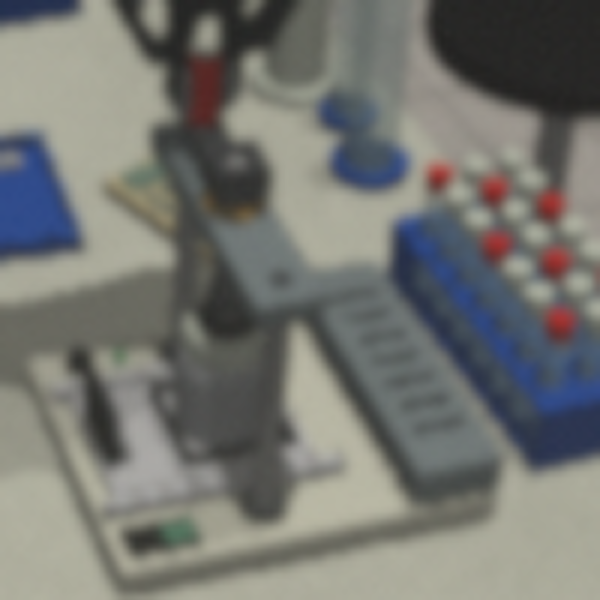

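```bash
python3 -m crank '[[0.0216,0.0034,0.0003,0,0],[0.0195,0.0099,0.0004,0,0],[0.0155,0.0155,0.0004,0,0],[0.0099,0.0195,0.0005,0,0],[0.0034,0.0216,0.0005,0,0],[-0.0034,0.0216,0.0005,0,0],[-0.0042,0.0101,0.0002,0,0],[0,0,0,0,0],[0,0,0,0,0]]'
python3 - <<'E'
from h import *
s,im=snap('wrist','w15.png');print(s['eef_pos'],s['ee_rot'],s['force'],s['moment'])
s,im=snap('side','s15.png')
cv2.imwrite('pics/s15c.png',cv2.resize(im[140:240,230:330,::-1],None,fx=6,fy=6,interpolation=cv2.INTER_CUBIC))
E
```

```text
clock: 26.68
eef_pos: [0.6888, -0.0287, 0.2627]
ee_rot: [0.999, -0.044, 0.001, 0.001]
force: [7.2, -4.1, 3.9]
grip_width: 0.253
[ 0.68883348 -0.02870185  0.26270517] [ 9.99042063e-01 -4.37339039e-02  1.20693411e-03  9.19251403e-04] [ 7.21537033 -4.14630334  3.91990686] [-0.80657112 -1.20642561  0.04697233]
```

View pics/w15.png

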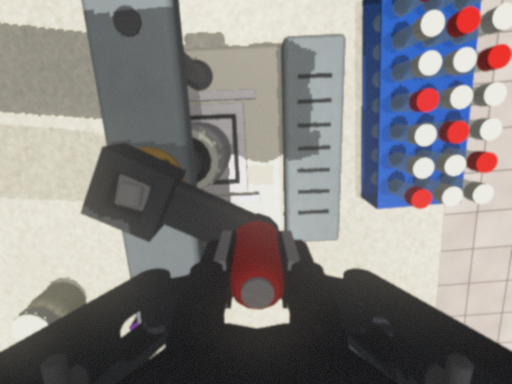

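View pics/s15c.png

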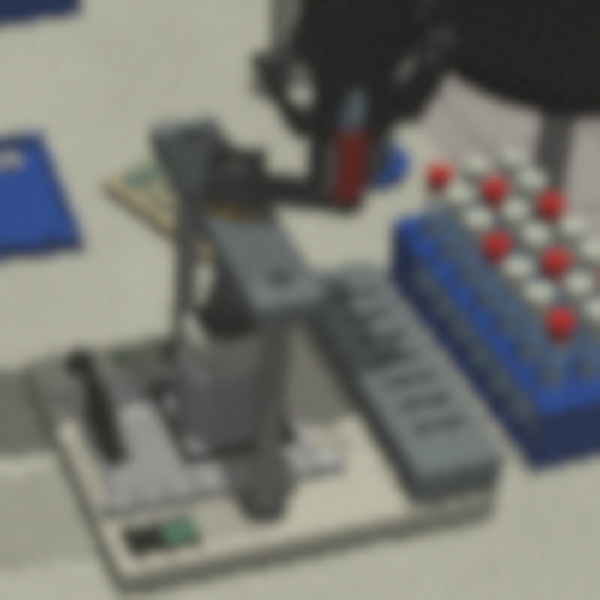

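```bash
python3 -m crank '[[0,0,0,9,0],[0,0,0,9,0],[0,0,0,9,0],[0.0015,0,-0.002,0,0],[0,0,0,0,0]]'
python3 - <<'E'
from h import *
s,im=snap('wrist','w16.png');print(s['eef_pos'],s['ee_rot'],tool(s,s['force']),s['moment'])
E
```

```text
clock: 27.4
eef_pos: [0.6891, -0.0284, 0.263]
ee_rot: [0.961, -0.276, -0.001, 0.0]
force: [5.6, -2.0, -1.8]
grip_width: 0.256
[ 0.68914178 -0.02835434  0.2630479 ] [ 9.61300679e-01 -2.75500839e-01 -5.40063536e-04  1.26517682e-05] [ 5.80286862 -1.20901422  1.77432523] [-0.4296784  -1.27160604  0.01356159]
```

View pics/w16.png

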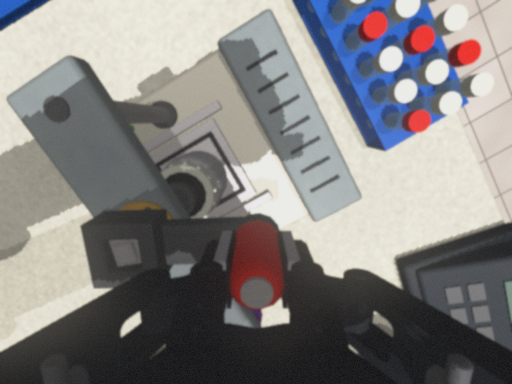

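```bash
python3 -m crank '[[0.002,0,-0.002,0,0],[0,0,-0.003,0,0],[0,0,-0.003,0,0],[0,0,0,0,0]]'; python3 -m crank '[[0,0,-0.004,0,0],[0,0,-0.004,0,0],[0,0,-0.004,0,0],[0,0,-0.004,0,0],[0,0,-0.006,0,0],[0,0,0,0,0]]'
python3 - <<'E'
from h import *
s,im=snap('wrist','w17.png');print(s['eef_pos'],s['ee_rot'],tool(s,s['force']),s['moment'])
E
```

```text
clock: 27.95
eef_pos: [0.6891, -0.0295, 0.2722]
ee_rot: [0.961, -0.276, -0.002, -0.0]
force: [-2.8, 3.9, -6.7]
grip_width: 0.256
clock: 28.7
eef_pos: [0.6909, -0.0309, 0.2959]
ee_rot: [0.961, -0.276, 0.001, -0.0]
force: [1.0, -0.8, -2.1]
grip_width: 0.252
[ 0.69093342 -0.03086748  0.29589885] [ 9.61166475e-01 -2.75967301e-01  1.02796769e-03 -1.80830713e-05] [1.2767038  0.1710004  2.09289344] [-0.03221241 -0.07210396  0.01252791]
```

View pics/w17.png

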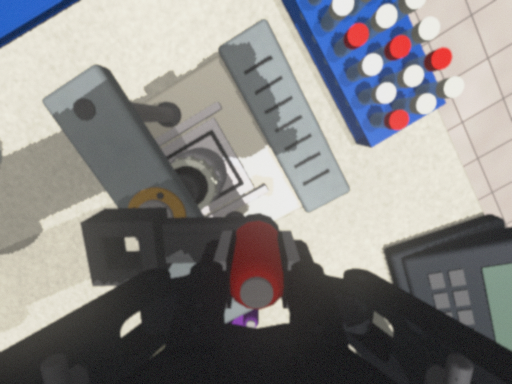

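```bash
python3 -m crank '[[0,0,-0.013,-9,0],[0,0,-0.013,-9,0],[0,0,-0.013,-8.5,0],[-0.0216,-0.0433,0,0,0],[-0.0216,-0.0433,0,0,0],[-0.0216,-0.0433,0,0,0],[-0.0216,-0.0433,0,0,0],[-0.0216,-0.0433,0,0,0],[-0.0216,-0.0433,0,0,0],[-0.0216,-0.0433,0,0,0],[-0.0216,-0.0433,0,0,0],[0,0,0,0,0],[0,0,0,0,0]]'
python3 - <<'E'
from h import *
s,im=snap('wrist','w18.png');print(s['eef_pos'],s['ee_rot'],s['joints'])
np.save('w18.npy',np.r_[s['eef_pos'],s['ee_rot']])
s,im=snap('side','s18.png')
cv2.imwrite('pics/s18c.png',cv2.resize(im[110:260,190:340,::-1],None,fx=4,fy=4,interpolation=cv2.INTER_CUBIC))
E
```

```text
clock: 30.38
eef_pos: [0.5517, 0.3308, 0.3336]
ee_rot: [0.999, -0.048, 0.0, 0.0]
force: [-0.4, -0.6, -2.9]
grip_width: 0.259
[0.5516906  0.33079462 0.33357668] [ 9.98851891e-01 -4.79037526e-02  3.18825095e-05  3.59545466e-04] [ 4.25758874e-01  4.75924171e-01  2.49178770e-01  1.34432221e+00
 -6.69002941e-04  2.09239948e+00]
```

View pics/w18.png

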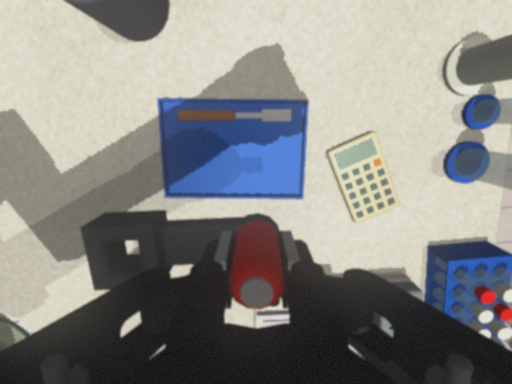

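View pics/s18c.png

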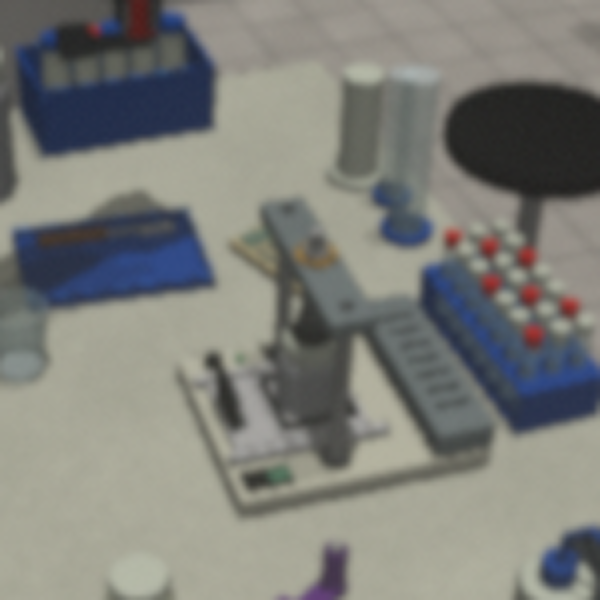

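Measure the tray from this wrist view (rim corners about (158,99), (307,99), (303,197), (165,198)).

```bash
python3 - <<'E'
from h import *
a=np.load('w18.npy');s=dict(eef_pos=a[:3],ee_rot=a[3:])
K,C=cam('wrist',s)
P=[onz(K,C,u,v,.018) for u,v in[(158,99),(307,99),(303,198),(165,199)]]
print(np.round(P,4));c=np.mean(P,0);print('c',c,[np.linalg.norm(P[i]-P[(i+1)%4]).round(4) for i in range(4)])
d=P[1]-P[0];d2=P[2]-P[3];y=[np.arctan2(q[1],q[0]) for q in(d,d2)];print(np.degrees(y))
y=np.mean(y);c2,s2=np.cos(y),np.sin(y)
sp=onz(K,C,236,116,.012)-c;print('spat tray',c2*sp[0]+s2*sp[1],-s2*sp[0]+c2*sp[1])
t=c[:2]+[c2*.035+s2*.018,s2*.035-c2*.018];print('target',t,tool(s,np.r_[t,0.04]-s['eef_pos']))
E
```

```text
[[0.4188 0.4381 0.018 ]
 [0.6336 0.4177 0.018 ]
 [0.62   0.2697 0.018 ]
 [0.4024 0.2888 0.018 ]]
c [0.51871046 0.35359595 0.018     ] [np.float64(0.2158), np.float64(0.1486), np.float64(0.2185), np.float64(0.1502)]
[-5.42879999 -5.01553807]
spat tray 0.004844089111358618 0.05106109403668367
target [0.55192686 0.33248504] [ 4.45952099e-05 -1.91524332e-03  2.93575393e-01]
```

```bash
python3 -m crank '[[0,-0.0016,0.055,0,0],[0,0,0.055,0,0],[0,0,0.055,0,0],[0,0,0.055,0,0],[0,0,0.045,0,0],[0,0,0.01,0,0],[0,0,0.005,0,0],[0,0,0.004,0,0],[0,0,0.003,0,0],[0,0,0,0,0]]'
python3 - <<'E'
from h import *
s,im=snap('wrist','w19.png');print(s['eef_pos'],s['force'])
E
```

```text
clock: 31.72
eef_pos: [0.5523, 0.3327, 0.0475]
ee_rot: [0.999, -0.048, 0.001, -0.0]
force: [0.2, -0.4, -3.2]
grip_width: 0.257
[0.55225811 0.33266842 0.04752442] [ 0.22017604 -0.38458916 -3.15853664]
```

View pics/w19.png

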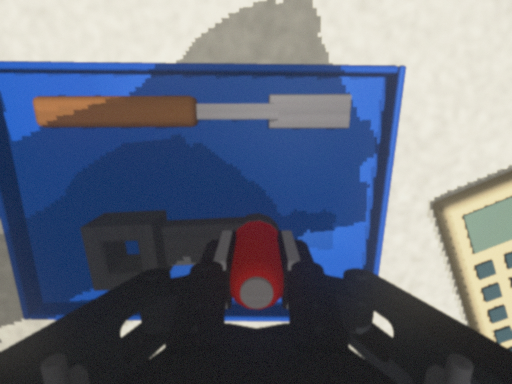

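The crank hangs inside the tray, well clear of the spatula. Lower slowly to touch-down.

```bash
python3 -m crank '[[0,0,0.003,0,0],[0,0,0.002,0,0],[0,0,0.002,0,0],[0,0,0,0,0]]';python3 -m crank '[[0,0,0.0015,0,0],[0,0,0,0,0],[0,0,0,0,0]]'
```

```text
clock: 32.28
eef_pos: [0.5517, 0.3324, 0.0395]
ee_rot: [0.999, -0.048, -0.0, 0.0]
force: [0.7, -1.4, -2.3]
grip_width: 0.252
clock: 32.65
eef_pos: [0.552, 0.3325, 0.0385]
ee_rot: [0.999, -0.048, 0.0, -0.0]
force: [-0.2, -0.1, -0.7]
grip_width: 0.258
```

```bash
python3 -m crank '[[0,0,0.0015,0,0],[0,0,0,0,0],[0,0,0,0,0]]'
```

```text
clock: 33.02
eef_pos: [0.5521, 0.3326, 0.0384]
ee_rot: [0.999, -0.048, 0.0, -0.0]
force: [-3.6, -1.8, 10.0]
grip_width: 0.257
```

```bash
python3 -m crank '[[0,0,-0.001,0,0],[0,0,0,0,0.35],[0,0,0,0,0.5],[0,0,0,0,0.55],[0,0,0,0,0.55],[0,0,-0.02,0,0.55],[0,0,-0.05,0,0.55],[0,0,-0.06,0,0.55],[0,0,-0.06,0,0.55],[0,0,-0.05,0,0.55],[0,0,0,0,0.55]]'
python3 - <<'E'
from h import *
s,im=snap('wrist','w20.png');print(s['eef_pos'],s['ee_rot'],s['force'],s['grip_width'])
E
```

```text
clock: 34.4
eef_pos: [0.5542, 0.3335, 0.2832]
ee_rot: [0.999, -0.048, 0.004, -0.002]
force: [0.9, -0.2, -0.9]
grip_width: 0.546
[0.5541685  0.33354465 0.28321237] [ 0.99882696 -0.04819065  0.00419661 -0.00218189] [ 0.9332482  -0.22867497 -0.94623469] 0.5460972687409117
```

View pics/w20.png

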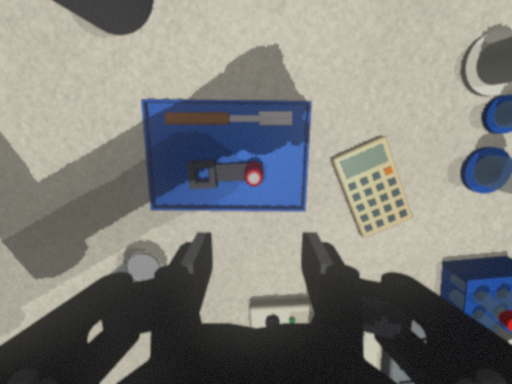

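```bash
python3 -m crank '[[-0.0093,0.0457,0,0,0.3],[-0.0093,0.0457,0,0,0.3],[-0.0093,0.0457,0,0,0.3],[-0.0093,0.0457,0,0,0.3],[-0.0093,0.0457,0,0,0.3],[-0.0093,0.0457,0,0,0.3],[-0.0093,0.0457,0,0,0.3],[-0.0093,0.0457,0,0,0.3],[0,0,0.03,0,0.3],[0,0,0.03,0,0.3],[0,0,0,0,0.3],[0,0,0,0,0.3]]'
python3 - <<'E'
from h import *
s,im=snap('wrist','w21.png');print(s['eef_pos'],s['ee_rot'],s['force'])
K,C=cam('wrist',s)
print(proj(K,C,[.6284,.0067,.128]),proj(K,C,[.6284,.0067,.14]))
cv2.imwrite('pics/w21c.png',cv2.resize(im[100:220,392:512,::-1],None,fx=5,fy=5,interpolation=cv2.INTER_CUBIC))
E
```

```text
clock: 35.95
eef_pos: [0.4425, -0.0242, 0.2179]
ee_rot: [0.999, -0.048, -0.0, -0.0]
force: [0.5, -0.4, 0.5]
grip_width: 0.297
[ 0.44253281 -0.02415618  0.21786181] [ 9.98841699e-01 -4.81154761e-02 -3.98129912e-04 -6.11425127e-05] [ 0.52403676 -0.37077485  0.50660832]
[503.97842574 144.0717505 ] [518.23075842 145.48512247]
```

View pics/w21.png

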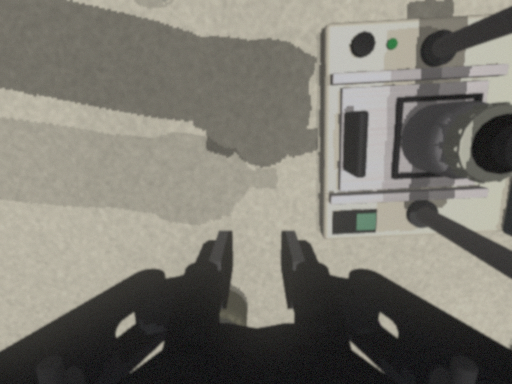

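View pics/w21c.png

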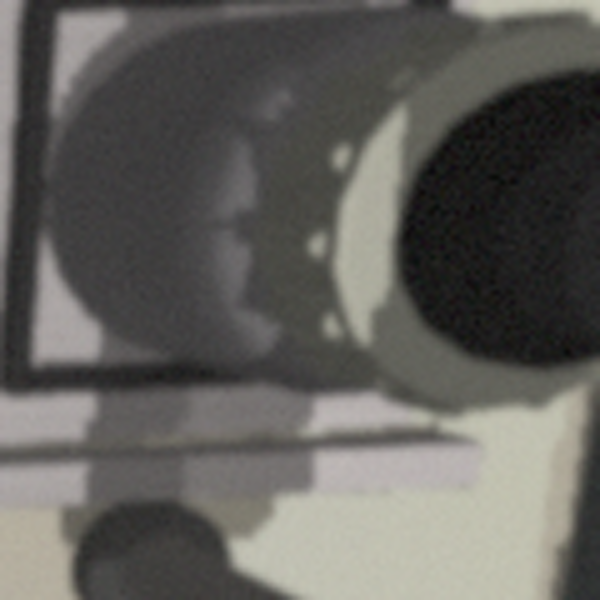

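```bash
python3 -m crank '[[0.015,0,-0.055,0,0.3],[0.01,0,-0.03,0,0.3],[0,0,0,0,0.3],[0,0,0,0,0.3]]'
python3 - <<'E'
from h import *
s,im=snap('wrist','w22.png');print(s['eef_pos'],s['ee_rot'],s['force'])
K,C=cam('wrist',s)
for z in(.123,.128,.135,.145,.16):print(z,proj(K,C,[.6284,.0067,z]))
cv2.imwrite('pics/w22c.png',cv2.resize(im[90:210,392:512,::-1],None,fx=5,fy=5,interpolation=cv2.INTER_CUBIC))
E
```

```text
clock: 36.5
eef_pos: [0.4673, -0.0265, 0.3028]
ee_rot: [0.999, -0.048, 0.0, 0.0]
force: [-0.6, 2.0, -1.0]
grip_width: 0.3
[ 0.4672869  -0.02645433  0.30276217] [ 9.98846763e-01 -4.80118802e-02  4.81898336e-05  2.03266186e-05] [-0.61479307  1.96769021 -1.04727072]
0.123 [408.06194569 137.02795511]
0.128 [410.547806   137.31505423]
0.135 [414.16793303 137.73315305]
0.145 [419.64431619 138.36563621]
0.16 [428.60985331 139.40109173]
```

View pics/w22c.png

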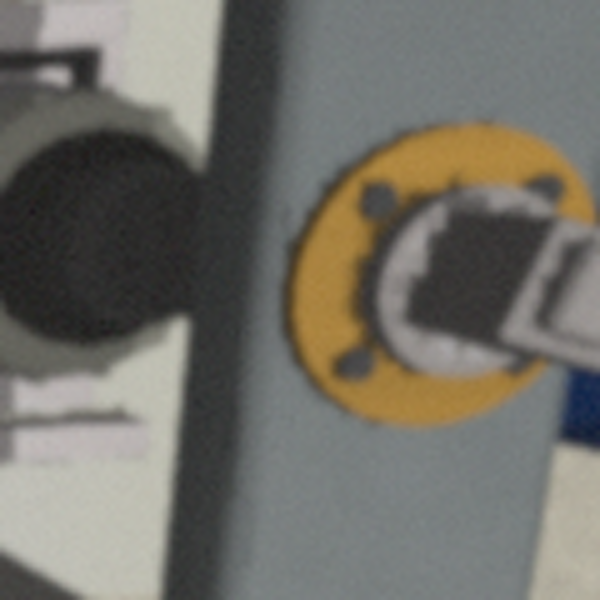

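```bash
python3 - <<'E'
from h import *
s=dict(eef_pos=[.4672869,-.02645433,.30276217],ee_rot=[ 9.98846763e-01,-4.80118802e-02,4.81898336e-05,2.03266186e-05])
K,C=cam('wrist',s)
u=lambda x,y:(392+(x+.5)/5-.5,90+(y+.5)/5-.5)
A=onz(K,C,*u(290,290),.223);B=onz(K,C,*u(597,255),.223);print(A,B,'centre',(A+B)/2,'w',np.linalg.norm(A-B))
T=onz(K,C,*u(470,123),.223);Bo=onz(K,C,*u(430,426),.223);print((T+Bo)/2,np.linalg.norm(T-Bo))
cx=((A+B)/2)[0]
for z in(.223,.2255,.228,.2305,.233):
    l=onz(K,C,*u(378,285),z);t=onz(K,C,*u(475,187),z);b=onz(K,C,*u(445,377),z);print(z,'left gap to axis',cx-l[0],'dia',np.linalg.norm(t-b))
E
```

```text
[0.60707943 0.00716931 0.223     ] [0.64951931 0.00799359 0.223     ] centre [0.62829937 0.00758145 0.223     ] w 0.04244788235056118
[0.62928748 0.00664772 0.223     ] 0.042149923159497775
0.223 left gap to axis 0.008936610187284977 dia 0.026453459774350582
0.2255 left gap to axis 0.010712894487400426 dia 0.026131795989551194
0.228 left gap to axis 0.012489178787515876 dia 0.025810132204751812
0.2305 left gap to axis 0.014265463087631325 dia 0.025488468419952427
0.233 left gap to axis 0.016041747387746774 dia 0.025166804635153046
```

```bash
python3 - <<'E'
from cell import job_done
print(job_done())
E
```

```text
the job is handed in; nothing more can be done
None
```

I finished the job and handed it in at about 36.5 s of the 72 s allowed.

- **Tray:** I pushed the slide tray with shut fingers until it hit the hard stop. It would not move further with about 17 N on it, and the jar stayed upright under the clamp.
- **Crank:** I used the smaller of the two dark cranks with red handles and lifted it by the handle. I fitted it on the square until the underside sat on the shoulder, then wound it about 3.07 turns clockwise. It sank 10 mm per turn and did not slip off.
- **Laying down:** I lifted the crank off the square and lowered it into the blue tray in the hand, pressing about 10 N on the floor. I then opened the fingers and backed away. The last picture of the tray shows it flat on the floor, clear of the spatula and the walls.

**Last checks:** two measurements agree that the spindle ended near the 31.4 target:

| How measured | Spindle | Foot pushed in |
|---|---|---|
| Hand height with the crank seated | 31.9 | about 5.7 mm |
| Shoulder height in the final wrist picture | 31.6 | about 5.3 mm |

**Disagreed or not confirmed:**
- Before fitting the crank, the picture suggested a starting spindle of about 10.4, while touch gave about 12.6. I used the touch value because it matched the direction of the square.
- I could not see the red ring itself, because the crosshead and foot hid it. The foot's travel is worked out from the heights above.
- I did not measure the bystanders again at the end, but none looked moved in the pictures.

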